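# Clear an empty spool and hold the recycling lid open

## Robot

A 6-joint arm with a two-finger parallel gripper is mounted at the origin on the work surface. World frame = base frame: x ahead of the robot, y to its left, z up, the work surface at z = 0. Lengths are in m, angles in rad, forces in N, time in s.
With the tool pointing down it reaches from about 0.275 to 0.75 m from the base axis. Payload 10.2 kg.
Tool frame: the origin (TCP) lies midway between the tips of the shut fingers; the grasp point (between the pads) lies behind it (ctrl.pinch_z is the z of the grasp point in the tool frame, in m); z points along the fingers, y is the line along which they close (so a half turn about z gives the same grasp; the last joint's range is limited). The gripper opens to 88 mm and grips with 3 to 60 N. Pads are 18 mm wide; open, the fingers measure 123 mm over their backs; the gripper's body (75 mm by 187 mm) begins 45 mm behind the grasp point.
Start: joints at [1.125, 0.313, 1.498, -0, 1.331, -0.223], TCP at [0.116, 0.512, 0.239] pointing down, gripper open.
Joint ranges: [-2.94, 2.94], [-0.97, 2.17], [0.19, 2.56], [-1.23, 4.37], [0.02, 3.11], [-2.88, 2.88]. Speed limits (rad/s): [2.39, 2.39, 3.01, 3.14, 3.14, 3.14].

## Interface

Orientations are given as [roll, pitch, yaw] about the fixed x, y, z axes, in that order (R = Rz(yaw) Ry(pitch) Rx(roll)).
In Python, from plant import get_obs, snapshot, ctrl, nets gives the robot as it stands.
- The arm moves only by the shell command python3 -m pendant 'ROWS' [FORCE]. ROWS is JSON, a list of rows, each a list of 3 entries, a list of its own where there are three numbers: the turn, a rotation vector about the tool's x, y, z each as a share of pi rad, from -1 to 1, then the shift along the tool's x, y, z each as a share of 400 mm, from -1 to 1, then the finger opening in mm, from 0 to 88.1. A call has 1 to 20 rows; each row is the pose to reach, as a shift and turn from the pose commanded when the call began, along the tool's axes at that moment, turning the shorter way round; what a row does not reach only later rows make up. A row lasts 1/12 s, in which the tool goes at most 41.7 mm and 7.16 degrees, less where a joint would pass 70% of its speed; a pose out of reach is approached as far as the arm can. A call with a number of a shift or a turn outside -1 to 1 is refused whole. A call with a gripper value outside its range is refused whole. The fingers move at their own pace and stop on an object; FORCE is the grip in N (left out, the last holds). Time passes only in rows, so rows that repeat a pose let the fingers close. It gives the time, the measured TCP pose, the force, the opening and the grip force at its end, in the units of the state.
- get_obs(): the state, without advancing time (a new reading comes with each control period).
- snapshot(name): name is "side" or "top" or "wrist"; returns a dict with "pixels" (384x512x3 uint8, red, green, blue), "vertical_fov" (degrees; the focal length in pixels is half the picture's height over the tangent of half this angle, whatever the lens; pixels are square), "cx", "cy" (the principal point, pixels), "world_to_cam" (4x4, takes a point from world to camera coordinates). Camera axes: x right, y down, z forward; pixel columns grow to the right and rows downward; lengths in m; the calibration is good to about 2 mm. A picture is of the moment at which its call begins. There is no depth.
- ctrl.finish_job(): hands the job in; it is judged then, once.
Trained networks look in the newest picture that a camera, given by its name, has taken for a name from the list of things; names that differ only in an ending like _2 or _b are one class to them, and where a whole thing is asked for, a point or a joint stands for the part that bears it (a point fixed in the world has none). Each returns a list of dicts, best first, with "score" (0 to 1); they miss things now and then, are a little off and sometimes report something else, mostly with a low value. They report only what shows in the picture. A call takes as long as a camera call. They do not tell look-alikes from the thing itself.
- nets.find_in(camera, name): "box" ([centre column, centre row, width, height] in pixels, round what is visible of it).
- nets.masks_of(camera, name): "mask" (384x512 bool, what is visible of it) and "box" ([centre column, centre row, width, height] in pixels, round what is visible of it).
- nets.tip_of(camera, name): "location" ([column, row] in pixels: a listed point, or the origin of a listed thing).
The state is a dict: "time": time; "qpos": joint angles; "qd": joint speeds; "tau": joint torques, N m; "tool_pos": TCP position; "orientation": TCP orientation; "wrist_force": force on the tool from outside, world axes, zero at the start; "torque": the same for the moment, N m; "opening": finger opening in m; "grip_force": force on a finger pad.
Only numpy, scipy, OpenCV 4.12 (cv2) and the standard library are available. Lean on these libraries where they do the work, as an engineer would, in place of code of your own. Each camera call takes 0.05 s, during which the arm holds its last target. There are 200 camera calls.

## Task

I am emptying the collecting tray into the blue recycling box: first take the empty white spool off the freely spinning turntable and stand it upright in the grey tray, next to the orange one, and let go of it. Then raise the box's yellow lid, which has a bar along its front, to 60 degrees open (within 7 degrees either way) and finish while still holding it there with the gripper, because it falls shut and I need both hands to tip the tray in. Leave the bottle and jar standing on the turntable, the orange spool in the tray, and the tray and the other things on the mat where they are.

Things in the scene. Friction and masses are not known exactly. Their poses are not given: they have to be found in the camera images.
- spool: empty white plastic wire spool, 35 g, standing upright on the turntable at the start, 75 mm or so from the turntable's axis: two round flanges 54 mm across and 5 mm thick on a core 28 mm across, 44 mm tall in all. Origin: centre of its underside; z is its axis, up.
- turntable: fixed foot of a low wooden turntable; on it a disc 240 mm across, its flat top without rim 24 mm above the work surface, spins freely about the vertical axis (it turns at the slightest sideways push off its axis). Origin: on the axis, at the work surface.
- bottle: amber round bottle with black cap, 38 mm across, 75 mm tall, standing on the turntable about 130 mm from the spool's axis; stays there. Origin: centre of its underside.
- jar: blue round jar, 48 mm across, 50 mm tall, standing on the turntable about 130 mm from the spool's axis; stays there. Origin: centre of its underside.
- tray: open grey plastic tray, loose on the mat, 0.5 kg, 200 mm (its x) by 140 mm (its y), 35 mm high, walls and floor 4 to 5 mm thick. Origin: centre of its underside. The orange spool stands in its +x half; the middle of its free half is at x = -45 mm.
- spool_in_tray: orange empty spool of the same shape and size (54 mm across, 44 mm tall), standing in the tray's +x half; stays there. Origin: centre of its underside.
- bin: blue steel recycling box, fixed, 160 mm (its x) by 200 mm (its y), 120 mm high, open on top under the lid. Origin: centre of its underside; its -x side is the front, where the lid's bar is; the lid's hinge runs along its y at the top of its +x side.
- lid (a joint): opening angle of the box's yellow lid in rad: 0 closed (level), growing as the front edge rises; 1.047 is 60 degrees; it stops at 1.4 and falls shut by its weight (about 0.45 kg) from any angle. The round bar can turn between finger pads that pinch it from above, so the gripper may stay pointing down.
- lid_bar (a point): middle of the lid's dark steel bar: a round rod 10 mm thick, 120 mm long between its two end legs, parallel to the hinge (the box's y), 48 mm clear in front of the lid's front edge in the lid's plane, 125 mm above the work surface when closed, nothing under it. It lies 212 mm from the hinge axis (and 4 mm above it when closed).
- lid_hinge (a point): point on the lid's hinge axis, midway along it, 121 mm above the work surface. The axis is level, along the box's y.
- board: dark circuit board lying on the mat, 110 x 160 x 5 mm; leave alone. Origin: centre of its underside.
- display: small white-edged display module lying on the mat, 50 x 60 x 6 mm; leave alone. Origin: centre of its underside.
- screwdriver: red-handled screwdriver, 200 mm long, 26 mm thick, lying on the mat; leave alone. Origin: under its middle; x runs along it, tip at +x.
There are look-alikes about, which are no part of the job. There is more than one size of the spool; the job needs the middle-sized.

How it is judged:
On the way, in this order (a step that is already met when the one before it is completed fails the run):
1. the white spool is lifted clear of the turntable (height (world z) of spool above 0.04 m and contact force between the fingers and spool above 0.3 N), for 0.1 s.
2. the white spool stands upright in the tray, released (z of spool in the frame of tray between -0.002 and 0.012 m and x of spool in the frame of tray between -0.085 and 0.085 m and y of spool in the frame of tray between -0.06 and 0.06 m and angle between spool's own z axis and vertical below 0.15 rad and contact force between the fingers and spool below 0.05 N and linear speed of spool below 0.03 m/s), for 0.3 s.
3. the gripper holds the lid open at 60 degrees, within 7 (value of joint lid between 0.925 and 1.169 rad and contact force between the fingers and lid above 0.7 N), for 0.3 s.
At the end, for the whole second after the job is handed in: The white spool stands upright (within 0.15 rad) and at rest on the tray's floor, released; the lid is still, open at 60 degrees within 7 degrees (0.925 to 1.169 rad), borne by the gripper's fingers (more than 0.7 N on the lid), which keep holding it (all of step 2 and all of step 3 and velocity of joint lid between -0.1 and 0.1 rad/s); the arm keeps its last pose, push and grip.
It fails at once if the bottle or the jar is knocked over or leaves the turntable ((horizontal distance between bottle and turntable above 0.125 m or height (world z) of bottle below 0.012 m or angle between bottle's own z axis and vertical above 0.5 rad) or (horizontal distance between jar and turntable above 0.125 m or height (world z) of jar below 0.012 m or angle between jar's own z axis and vertical above 0.5 rad)).
It fails at once if the orange spool is knocked over or taken out of the tray (angle between spool_in_tray's own z axis and vertical above 0.5 rad or horizontal distance between spool_in_tray and tray above 0.11 m).
It fails at once if the tray is pushed away by more than 60 mm or tipped (distance of tray from where it was at the start of the episode above 0.06 m or angle between tray's own z axis and vertical above 0.3 rad).
It fails at once if the board, display or screwdriver is moved by more than 40 mm (distance of any of board, display, screwdriver from where it was at the start of the episode above 0.04 m).
It also fails if it takes over 66 s, if anything falls off the work surface, if the arm or the gripper's body presses on something with over 40 N, if the wrist force passes 120 N, or if a joint passes its speed limit or range.

## Working session

There is one attempt and no reset: what is moved stays moved. The work goes in short steps, Python scripts to look and compute and a shell command to move; the robot and the scene stay as the last step left them, time stands still between calls to the robot, and variables do not carry over. Pictures are saved under pics/ and viewed, at most 10 in all, crops included, and the job is handed in when it is done.

```bash
ls; mkdir -p pics
cat > h.py <<'E'
import numpy as np, cv2
from plant import get_obs, snapshot, ctrl, nets
def cam(s):
    h=s["pixels"].shape[0]; f=h/2/np.tan(np.radians(s["vertical_fov"])/2)
    return f,s["cx"],s["cy"],np.array(s["world_to_cam"])
def ray(s,u,v,z):
    f,cx,cy,T=cam(s); R,t=T[:3,:3],T[:3,3]
    d=R.T@np.array([(u-cx)/f,(v-cy)/f,1]); o=-R.T@t
    return o+d*(z-o[2])/d[2]
def proj(s,p):
    f,cx,cy,T=cam(s); q=T[:3,:3]@np.array(p)+T[:3,3]
    return np.array([cx+f*q[0]/q[2],cy+f*q[1]/q[2]])
def save(s,n,crop=None,k=1):
    im=s["pixels"][:,:,::-1]
    if crop: a,b,c,d=crop; im=im[b:d,a:c]
    cv2.imwrite("pics/"+n,cv2.resize(im,None,fx=k,fy=k,interpolation=cv2.INTER_CUBIC))
E
python3 - <<'E'
from h import *
S={c:snapshot(c) for c in("top","side")}
im=np.vstack([S[c]["pixels"] for c in S])
save(S["top"],"top.png",k=1.5); save(S["side"],"side.png",k=1.5)
for c in S:
    print(c,S[c]["vertical_fov"],np.round(np.linalg.inv(S[c]["world_to_cam"])[:3,3],3))
    for n in "spool turntable bottle jar tray spool_in_tray bin lid lid_bar lid_hinge board display screwdriver".split():
        r=nets.tip_of(c,n) if n!="lid" else []; b=nets.find_in(c,n) if n!="lid_hinge" else []
        print(n,[(np.round(x["location"]).astype(int).tolist(),round(x["score"],2)) for x in r[:4]],[(np.round(x["box"]).astype(int).tolist(),round(x["score"],2)) for x in b[:4]])
print(get_obs()["time"],ctrl.pinch_z,get_obs()["orientation"])
E
```

```text
pics
top 44.71157264364472 [ 0.207 -0.076  1.467]
spool [([401, 192], 0.72), ([350, 136], 0.71), ([336, 184], 0.49)] [([339, 180, 16, 18], 0.84), ([354, 134, 21, 25], 0.7), ([403, 191, 17, 9], 0.53)]
turntable [([336, 207], 0.97)] [([334, 208, 75, 73], 0.71)]
bottle [([316, 219], 0.69), ([146, 172], 0.66)] [([315, 217, 11, 13], 0.58)]
jar [([353, 218], 0.73)] [([355, 220, 19, 14], 0.52)]
tray [([239, 175], 0.67)] [([242, 178, 53, 68], 0.84), ([138, 169, 76, 74], 0.6)]
spool_in_tray [([317, 217], 0.51)] []
bin [([145, 171], 0.82), ([237, 162], 0.64), ([242, 176], 0.61)] [([139, 172, 76, 75], 0.62), ([238, 160, 19, 19], 0.44)]
lid [] [([136, 172, 73, 73], 0.61)]
lid_bar [([131, 207], 0.64)] [([138, 171, 74, 68], 0.58)]
lid_hinge [([134, 139], 0.66), ([345, 282], 0.55)] []
board [([343, 281], 0.81), ([134, 271], 0.19)] [([337, 207, 75, 74], 0.64), ([344, 282, 54, 38], 0.62)]
display [([288, 143], 0.57)] [([291, 144, 20, 16], 0.58)]
screwdriver [([135, 270], 0.63)] [([140, 261, 17, 49], 0.79)]
side 50.3436883797565 [ 0.272 -0.862  0.974]
spool [([334, 346], 0.88), ([311, 266], 0.78), ([3
[... 269 characters left out ...]
([271, 295], 0.9)] [([272, 292, 19, 25], 0.72), ([171, 149, 54, 8], 0.38)]
tray [([278, 192], 0.91)] [([279, 193, 76, 57], 0.59)]
spool_in_tray [([292, 183], 0.56)] [([291, 184, 15, 22], 0.67)]
bin [([248, 135], 0.87)] [([244, 122, 71, 68], 0.93)]
lid [] [([242, 111, 72, 40], 0.71)]
lid_bar [([212, 116], 0.64)] [([244, 109, 69, 39], 0.64)]
lid_hinge [([269, 108], 0.62), ([272, 294], 0.43)] []
board [([279, 274], 0.74), ([203, 307], 0.57), ([210, 113], 0.47)] [([201, 309, 49, 67], 0.82)]
display [([326, 219], 0.64)] [([328, 219, 28, 23], 0.54)]
screwdriver [([169, 152], 0.59)] [([260, 249, 15, 21], 0.52), ([181, 150, 34, 8], 0.47)]
2.5 -0.0187 [ 3.14157794e+00 -2.83274463e-05  2.91876981e+00]
```

View pics/top.png

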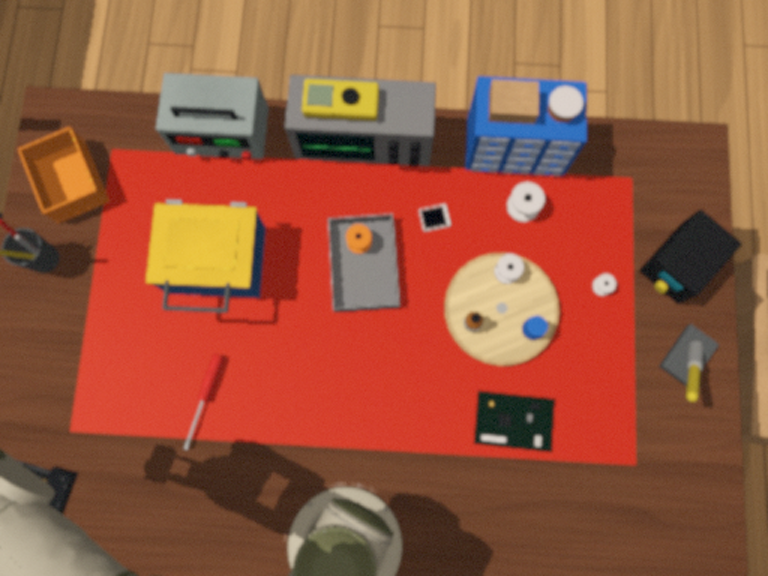

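View pics/side.png

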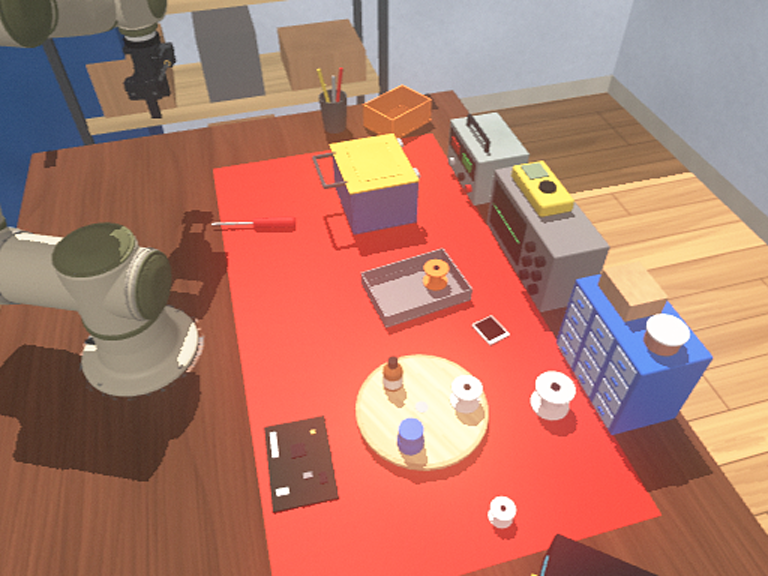

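The top picture (shown at 1.5x; pixels here are native) has the turntable at (335,205) with a white spool (340,180), bottle (316,214) and jar (357,218) on it. The tray is at (243,175) with the orange spool inside, and the bin is at (136,165) with its bar at (131,205).

Spool candidates:
- (340,180): white, on the turntable, middle-sized
- (351,134): bigger, on the mat
- (403,190): smaller, on the mat
- (377,68): white, on the drawer unit
- (239,159): orange, in the tray

By the description I choose the one on the turntable at (340,180). Next I check it in a crop and measure it.

```bash
cat >> h.py <<'E'
from scipy.optimize import least_squares
def tri(obs):
    "obs: list of (snap,u,v)"
    A=[];b=[]
    for s,u,v in obs:
        f,cx,cy,T=cam(s); x,y=(u-cx)/f,(v-cy)/f
        for k,c in((0,x),(1,y)):
            r=T[k]-c*T[2]; A.append(r[:3]);b.append(-r[3])
    return np.linalg.lstsq(np.array(A),np.array(b),rcond=None)[0]
E
python3 - <<'E'
from h import *
t=snapshot("top"); s=snapshot("side")
save(t,"crop.png",(290,110,420,250),5) 
pts={"spool":((336,184),(311,266),.024),"turntable":((336,207),None,.024),"bottle":((316,219),(260,257),.024),"jar":((353,218),(271,295),.024),
"tray":((239,175),(278,192),0),"bin":((145,171),(248,135),0),"bar":((131,207),(212,116),.125),"hinge":((134,139),(269,108),.121)}
for n,(a,b,z) in pts.items():
    print(n,np.round(ray(t,*a,z),3),np.round(ray(s,*b,z),3) if b else "")
# masks: bar (dark grey pixels) & spools' sizes
for c,S in(("top",t),("side",s)):
    for m in nets.masks_of(c,"spool")[:4]:
        print(c,np.round(m["box"]),m["score"],m["mask"].sum(), np.round(ray(S,*m["box"][:2],.046),3))
E
```

```text
spool [ 0.561 -0.302  0.024] [ 0.577 -0.304  0.024]
turntable [ 0.487 -0.304  0.024] 
bottle [ 0.445 -0.242  0.024] [ 0.451 -0.238  0.024]
jar [ 0.455 -0.358  0.024] [ 0.446 -0.359  0.024]
tray [0.578 0.009 0.   ] [0.583 0.007 0.   ]
bin [0.574 0.314 0.   ] [0.564 0.32  0.   ]
bar [0.432 0.31  0.125] [0.433 0.305 0.125]
hinge [0.641 0.326 0.121] [0.638 0.3   0.121]
top [339. 180.  20.  15.] 0.75 291 [ 0.571 -0.308  0.046]
top [352. 133.  24.  27.] 0.65 477 [ 0.726 -0.346  0.046]
top [243. 176.  50.  72.] 0.62 2593 [ 0.564 -0.006  0.046]
top [401. 191.  14.  12.] 0.61 147 [ 0.545 -0.502  0.046]
side [310. 263.  18.  23.] 0.75 445 [ 0.572 -0.306  0.046]
side [369. 264.  33.  30.] 0.66 792 [ 0.72  -0.354  0.046]
side [334. 343.  17.  22.] 0.62 311 [ 0.546 -0.529  0.046]
```

View pics/crop.png

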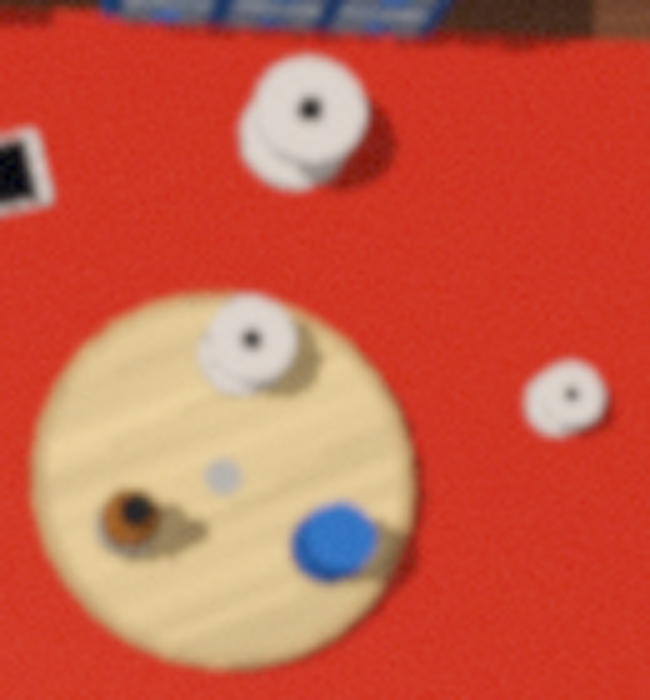

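The crop shows a mid-sized white spool standing on the disc, with its hub hole at native (340,178). The big one (351,133) and small one (403,190) are on the mat, so the choice holds. I'll look with the wrist camera over the bar and tray on the way to the spool.

```bash
cat >> h.py <<'E'
from scipy.spatial.transform import Rotation as Ro
def rel(p,yaw):
    o=get_obs(); R=Ro.from_euler("xyz",o["orientation"])
    Rt=Ro.from_euler("xyz",[np.pi,0,yaw])
    print("t",round(o["time"],2),"pos",np.round(o["tool_pos"],4),"rpy",np.round(o["orientation"],3),"turn",np.round((R.inv()*Rt).as_rotvec()/np.pi,4),"shift",np.round(R.inv().apply(np.array(p)-o["tool_pos"])/.4,4))
E
python3 -c "
from h import *
rel([.40,.31,.30],np.pi/2)"
```

```text
t 2.7 pos [0.116  0.512  0.2387] rpy [-3.142 -0.     2.919] turn [-0.      0.      0.4291] shift [-0.804  -0.3358 -0.1532]
```

```bash
python3 -m pendant '[[[0,0,0.429],[-0.804,-0.336,-0.153],88],[[0,0,0.429],[-0.804,-0.336,-0.153],88],[[0,0,0.429],[-0.804,-0.336,-0.153],88],[[0,0,0.429],[-0.804,-0.336,-0.153],88],[[0,0,0.429],[-0.804,-0.336,-0.153],88],[[0,0,0.429],[-0.804,-0.336,-0.153],88],[[0,0,0.429],[-0.804,-0.336,-0.153],88],[[0,0,0.429],[-0.804,-0.336,-0.153],88],[[0,0,0.429],[-0.804,-0.336,-0.153],88],[[0,0,0.429],[-0.804,-0.336,-0.153],88],[[0,0,0.429],[-0.804,-0.336,-0.153],88],[[0,0,0.429],[-0.804,-0.336,-0.153],88],[[0,0,0.429],[-0.804,-0.336,-0.153],88]]'
python3 - <<'E'
from h import *
w=snapshot("wrist"); save(w,"w1.png",k=1.5)
print(w["vertical_fov"],np.round(np.linalg.inv(w["world_to_cam"])[:3,3],3))
for n in("lid_bar","lid_hinge","bin"):
    print(n,[(np.round(x["location"],1),round(x["score"],2)) for x in nets.tip_of("wrist",n)])
print(proj(w,[.432,.31,.125]),proj(w,[.64,.31,.121]))
rel([.53,.01,.30],np.pi/2)
E
```

```text
time: 3.78
tool_pos: [0.3999, 0.3099, 0.2999]
orientation: [-3.142, 0.0, 1.574]
wrist_force: [-1.1, -1.0, -0.2]
opening: 0.0882
grip_force: 0.0
65.19470949091162 [0.4   0.382 0.446]
lid_bar [(array([292.8, 164.6]), 0.98)]
lid_hinge [(array([485.8, 163.9]), 0.81)]
bin [(array([372.7, 146.7]), 0.86), (array([292. , 164.6]), 0.21)]
[286.14125959 171.4731765 ] [474.05796368 171.24341151]
t 3.98 pos [0.3998 0.3101 0.2999] rpy [-3.142  0.     1.573] turn [-0.      0.      0.0008] shift [-7.510e-01  3.237e-01 -2.000e-04]
```

View pics/w1.png

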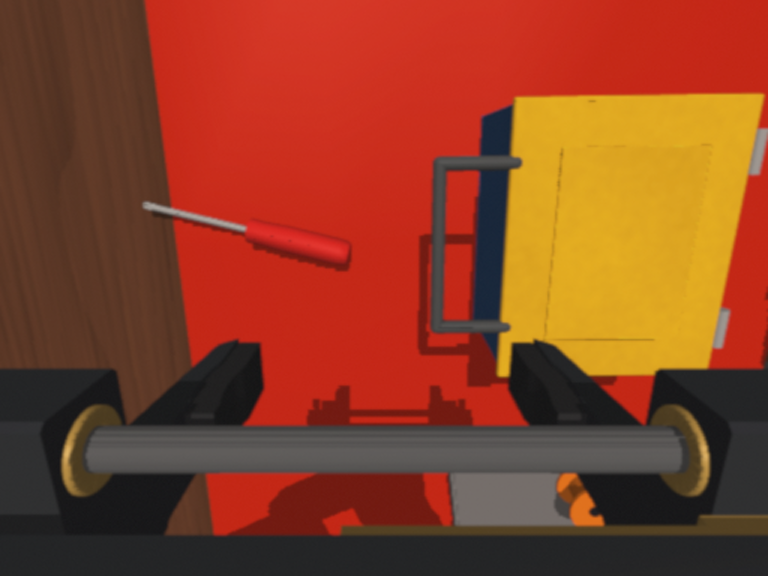

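The wrist picture shows the bar from native (292,109) to (291.5,218) and parallel to the image column, with the yellow lid to its right. `tip_of` (292.8,164.6) agrees with this. Next is the tray.

```bash
python3 - <<'E'
from h import *
w=snapshot("wrist")
for u,v,z in((292,109,.125),(291.5,218.5,.125),(292.8,164.6,.125),(485.8,163.9,.121),(508,62,.122),(473,248,.122)): print(np.round(ray(w,u,v,z),4))
E
python3 -m pendant '[[[0,0,0],[-0.75,0.324,0],88],[[0,0,0],[-0.75,0.324,0],88],[[0,0,0],[-0.75,0.324,0],88],[[0,0,0],[-0.75,0.324,0],88],[[0,0,0],[-0.75,0.324,0],88],[[0,0,0],[-0.75,0.324,0],88],[[0,0,0],[-0.75,0.324,0],88],[[0,0,0],[-0.75,0.324,0],88],[[0,0,0],[-0.75,0.324,0],88],[[0,0,0],[-0.75,0.324,0],88]]'
python3 - <<'E'
from h import *
w=snapshot("wrist"); save(w,"w2.png",k=1)
for n in("tray","spool_in_tray"):
    print(n,[(np.round(x["location"],1),round(x["score"],2),np.round(ray(w,*x["location"],0 if n=="tray" else .0045),4)) for x in nets.tip_of("wrist",n)])
m=nets.masks_of("wrist","tray")
if m:
    r=cv2.minAreaRect(np.argwhere(m[0]["mask"])[:,::-1].astype(np.float32)); b=cv2.boxPoints(r)
    print(m[0]["score"],b,[np.round(ray(w,*q,.035),3) for q in b])
rel([.53,-.36,.25],np.pi/2)
E
```

```text
[0.436  0.3761 0.125 ]
[0.4396 0.2551 0.125 ]
[0.4389 0.3178 0.125 ]
[0.6511 0.3182 0.121 ]
[0.6502 0.4217 0.122 ]
[0.6571 0.2169 0.122 ]
time: 4.87
tool_pos: [0.5299, 0.0088, 0.2995]
orientation: [-3.141, -0.0, 1.569]
wrist_force: [0.1, 0.6, -0.0]
opening: 0.088
grip_force: 0.0
tray [(array([287.1, 161.3]), 0.6, array([ 0.575 , -0.0036,  0.    ]))]
spool_in_tray [(array([322.4, 154.6]), 0.67, array([0.6264, 0.0072, 0.0045]))]
0.69 [[210.85591  119.419205]
 [360.52838   99.462875]
 [374.1092   201.31877 ]
 [224.4367   221.2751  ]] [array([0.468, 0.06 , 0.035]), array([0.665, 0.085, 0.035]), array([ 0.698, -0.055,  0.035]), array([ 0.482, -0.086,  0.035])]
t 5.07 pos [0.5293 0.0112 0.3002] rpy [ 3.141 -0.     1.573] turn [ 0.0001 -0.      0.0007] shift [-9.280e-01 -4.000e-04  1.253e-01]
```

View pics/w2.png

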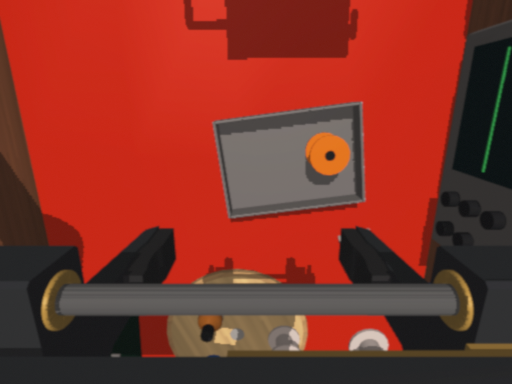

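The wrist picture shows the tray's rim corners at (214,123), (361,103), (365,200) and (231,217), and the orange spool's hub at (330,155). The free half is around (255,165). Now on to the spool.

```bash
python3 - <<'E'
from h import *
w=snapshot("wrist")
c=np.array([ray(w,u,v,.035) for u,v in((214,123),(361,103),(365,200),(231,217))])
print(np.round(c,3)); o=c.mean(0)
a=(c[1]-c[0]+c[2]-c[3]); yaw=np.arctan2(a[1],a[0]); x=np.array([np.cos(yaw),np.sin(yaw),0])
print("tray",o,"yaw",yaw,"free",o-.045*x, "free40",o-.04*x)
print("orange",ray(w,330,155,.0485))
E
python3 -m pendant '[[[0,0,0],[-0.928,0,0],88],[[0,0,0],[-0.928,0,0],88],[[0,0,0],[-0.928,0,0],88],[[0,0,0],[-0.928,0,0],88],[[0,0,0],[-0.928,0,0],88],[[0,0,0],[-0.928,0,0],88],[[0,0,0],[-0.928,0,0],88],[[0,0,0],[-0.928,0,0.06],88],[[0,0,0],[-0.928,0,0.125],88],[[0,0,0],[-0.928,0,0.125],88],[[0,0,0],[-0.928,0,0.125],88],[[0,0,0],[-0.928,0,0.125],88]]'
python3 - <<'E'
from h import *
w=snapshot("wrist"); save(w,"w3.png",k=1)
for n,z in(("spool",.024),("turntable",0),("bottle",.024),("jar",.024)):
    print(n,[(np.round(x["location"],1),round(x["score"],2),np.round(ray(w,*x["location"],z),4)) for x in nets.tip_of("wrist",n)])
E
```

```text
[[ 0.472  0.057  0.035]
 [ 0.666  0.083  0.035]
 [ 0.685 -0.051  0.035]
 [ 0.492 -0.077  0.035]]
tray [0.57868105 0.00299663 0.035     ] yaw 0.13493238453894654 free [ 0.53409008 -0.00305692  0.035     ] free40 [ 0.53904463 -0.00238431  0.035     ]
orange [0.62686847 0.01655041 0.0485    ]
time: 6.12
tool_pos: [0.5302, -0.36, 0.2504]
orientation: [3.142, -0.001, 1.572]
wrist_force: [-0.2, 1.4, 0.7]
opening: 0.0881
grip_force: 0.0
spool [(array([291.4, 116. ]), 0.85, array([ 0.5718, -0.3031,  0.024 ])), (array([276.7, 263.3]), 0.73, array([ 0.5579, -0.502 ,  0.024 ])), (array([409.4, 140.4]), 0.61, array([ 0.7179, -0.3321,  0.024 ]))]
turntable [(array([229.7, 109. ]), 0.92, array([ 0.4955, -0.2954,  0.    ]))]
bottle [(array([194.9,  52.8]), 0.68, array([ 0.4595, -0.2332,  0.024 ]))]
jar [(array([196.7, 163. ]), 0.59, array([ 0.4545, -0.3606,  0.024 ]))]
```

View pics/w3.png

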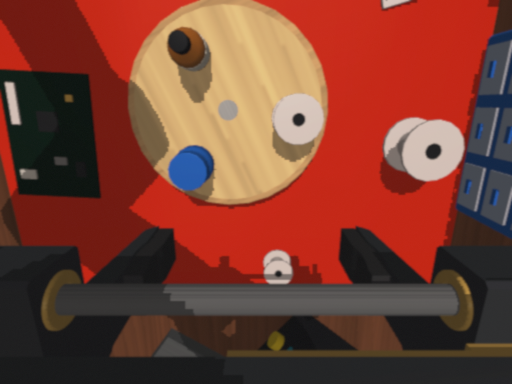

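The hub hole of the target spool is at (299,119) on the disc, whose axis is at (228,110). The bottle (187,47) and jar (191,168) are clear of the finger paths along x.

Run:
```python
from h import *
w=snapshot("wrist"); p=ray(w,299,119,.068); print(p,ray(w,228,110,.024))
m=[k for k in nets.masks_of("wrist","spool")][0]; print(m["box"],ray(w,*m["box"][:2],.06))
rel([p[0],p[1],.041],np.pi/2)
```

```text
[ 0.57571339 -0.30487779  0.068     ] [ 0.49603477 -0.29678681  0.024     ]
[295.1, 118.0, 53.9, 52.8] [ 0.57250198 -0.30424077  0.06      ]
t 6.47 pos [ 0.5301 -0.3606  0.2509] rpy [3.141e+00 1.000e-03 1.572e+00] turn [0.0003 0.0003 0.0004] shift [0.1395 0.1138 0.5246]
```

```bash
python3 -m pendant '[[[0,0,0],[0.14,0.111,0.1],88],[[0,0,0],[0.14,0.111,0.1],88],[[0,0,0],[0.14,0.111,0.2],88],[[0,0,0],[0.14,0.111,0.3],88],[[0,0,0],[0.14,0.111,0.4],88],[[0,0,0],[0.14,0.111,0.47],88],[[0,0,0],[0.14,0.111,0.524],88],[[0,0,0],[0.14,0.111,0.524],88],[[0,0,0],[0.14,0.111,0.524],88],[[0,0,0],[0.14,0.111,0.524],70],[[0,0,0],[0.14,0.111,0.524],60],[[0,0,0],[0.14,0.111,0.524],45],[[0,0,0],[0.14,0.111,0.524],45],[[0,0,0],[0.14,0.111,0.524],45],[[0,0,0],[0.14,0.111,0.524],45],[[0,0,0],[0.14,0.111,0.524],45],[[0,0,0],[0.14,0.111,0.524],45]]' 8
python3 -c "
from h import *
rel([.539,-.0025,.15],np.pi/2)"
```

```text
time: 7.88
tool_pos: [0.5743, -0.3054, 0.0408]
orientation: [3.141, 0.0, 1.571]
wrist_force: [-1.5, 0.5, 3.2]
opening: 0.0512
grip_force: 7.6
t 7.88 pos [ 0.5743 -0.3054  0.0408] rpy [3.141 0.    1.571] turn [0.0002 0.0001 0.0001] shift [ 0.7571 -0.0879 -0.2734]
```

```bash
python3 -m pendant '[[[0,0,0],[0,0,-0.03],45],[[0,0,0],[0,0,-0.08],45],[[0,0,0],[0,0,-0.16],45],[[0,0,0],[0,0,-0.24],45],[[0,0,0],[0,0,-0.3],45],[[0,0,0],[0,0,-0.3],45],[[0,0,0],[0,0,-0.3],45]]'
python3 - <<'E'
from h import *
w=snapshot("wrist"); s=snapshot("side")
a=w["pixels"]; u,v=proj(s,[.574,-.305,.15]).astype(int)
b=s["pixels"][max(v-96,0):v+96,u-128:u+128]; b=cv2.resize(b,(512,384))
cv2.imwrite("pics/g.png",np.hstack([cv2.resize(a,(400,300)),cv2.resize(b,(400,300))])[:,:,::-1])
rel([.539,-.0025,.16],.135)
E
```

```text
time: 8.47
tool_pos: [0.5744, -0.3054, 0.1618]
orientation: [3.14, 0.002, 1.571]
wrist_force: [-0.6, 0.4, -1.5]
opening: 0.0511
grip_force: 7.9
t 8.57 pos [ 0.5736 -0.3049  0.1592] rpy [-3.140e+00 -1.000e-03  1.571e+00] turn [-7.000e-04  1.000e-04  4.571e-01] shift [ 0.756  -0.0864 -0.0008]
```

View pics/g.png

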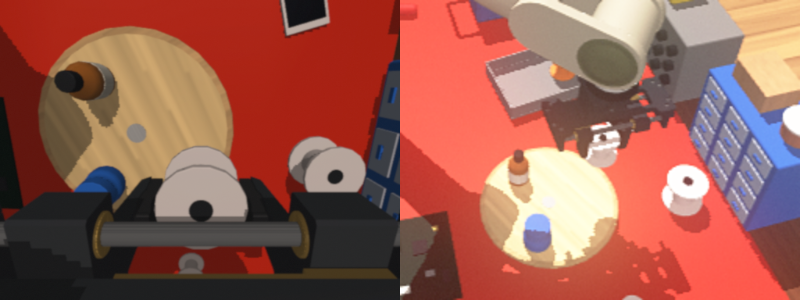

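The spool is held: its hub is at wrist pixel (257,270), with bottle and jar standing. I check the tilt and offset by reprojection.

Run:
```python
from h import *
w=snapshot("wrist"); o=get_obs(); T=o["tool_pos"]
def hull(y0,tilt,zt):
    R=Ro.from_euler("x",tilt).as_matrix(); a=np.linspace(0,2*np.pi,60); c=np.array([T[0],T[1]+y0,T[2]+zt])
    out=[]
    for lo,hi in((-.044,-.039),(-.005,0)):
        q=np.array([proj(w,c+R@[.027*np.cos(t),.027*np.sin(t),z]) for t in a for z in(lo,hi)])
        out.append((q[:,1].min(),q[:,1].max(),q[:,0].min(),q[:,0].max()))
    return np.round(out,0).tolist(),np.round(proj(w,c))
for y0 in(-.006,0,.006):
  for tl in(-.2,0,.2): print(y0,tl,hull(y0,tl,.027))
m=nets.masks_of("wrist","spool")
for k in m[:2]:
    ys,xs=np.where(k["mask"]); print(k["score"],ys.min(),ys.max(),xs.min(),xs.max())
im=w["pixels"].astype(int); wh=(im.min(2)>120); print([ (r,int(wh[r,195:320].sum()), np.where(wh[r,190:330])[0][[0,-1]]+190 if wh[r,195:320].any() else "") for r in range(180,285,6)])
```

```text
-0.006 -0.2 ([[209.0, 301.0, 210.0, 303.0], [221.0, 339.0, 196.0, 315.0]], array([256., 282.]))
-0.006 0 ([[196.0, 284.0, 210.0, 303.0], [223.0, 331.0, 196.0, 315.0]], array([256., 282.]))
-0.006 0.2 ([[185.0, 268.0, 209.0, 304.0], [227.0, 323.0, 196.0, 316.0]], array([256., 282.]))
0 -0.2 ([[199.0, 292.0, 210.0, 303.0], [209.0, 328.0, 196.0, 316.0]], array([256., 270.]))
0 0 ([[186.0, 275.0, 209.0, 303.0], [210.0, 321.0, 195.0, 316.0]], array([256., 270.]))
0 0.2 ([[175.0, 259.0, 208.0, 304.0], [213.0, 312.0, 195.0, 316.0]], array([256., 270.]))
0.006 -0.2 ([[190.0, 283.0, 209.0, 303.0], [197.0, 317.0, 195.0, 317.0]], array([256., 258.]))
0.006 0 ([[176.0, 267.0, 209.0, 304.0], [197.0, 310.0, 195.0, 317.0]], array([256., 258.]))
0.006 0.2 ([[164.0, 250.0, 208.0, 305.0], [200.0, 302.0, 195.0, 317.0]], array([256., 258.]))
0.79 326 349 230 261
0.69 186 319 198 316
[(180, 0, ''), (186, 0, ''), (192, 43, array([236, 278])), (198, 61, array([227, 287])), (204, 74, array([220, 293])), (210, 82, array([216, 297])), (216, 78, array([213, 300])), (222, 88, array([212, 301])), (228, 87, array([211, 302])), (234, 96, array([209, 304])), (240, 103, array([206, 308])), (246, 110, array([202, 311])), (252, 115, array([200, 314])), (258, 97, array([199, 314])), (264, 88, array([198, 314])), (270, 82, array([201, 314])), (276, 0, ''), (282, 0, '')]
```

```bash
python3 -m pendant '[[[0,0,0],[0.1,0,0],45],[[0,0,0],[0.2,0,0],45],[[0,0,0.06],[0.3,-0.01,0],45],[[0,0,0.12],[0.4,-0.03,0],45],[[0,0,0.18],[0.5,-0.05,0],45],[[0,0,0.22],[0.6,-0.07,0],45],[[0,0,0.26],[0.68,-0.086,0],45],[[0,0,0.3],[0.73,-0.086,0],45],[[0,0,0.34],[0.756,-0.086,0],45],[[0,0,0.38],[0.756,-0.086,0],45],[[0,0,0.42],[0.756,-0.086,0],45],[[0,0,0.457],[0.756,-0.086,0],45],[[0,0,0.457],[0.756,-0.086,0],45],[[0,0,0.457],[0.756,-0.086,0],45],[[0,0,0.457],[0.756,-0.086,0],45]]'
python3 - <<'E'
from h import *
w=snapshot("wrist")
print("orange/white spools",[(np.round(m["box"]),round(m["score"],2)) for m in nets.find_in("wrist","spool")])
p=[.539,-.0025,.0225]
rel(p,.135); print(proj(w,[.5787,.003,0]),[np.round(x["location"]) for x in nets.tip_of("wrist","tray")])
E
```

```text
time: 9.92
tool_pos: [0.5393, -0.0028, 0.1595]
orientation: [-3.141, 0.002, 0.133]
wrist_force: [-0.3, 0.1, -0.4]
opening: 0.0513
grip_force: 7.9
orange/white spools [(array([256., 255., 120., 133.]), 0.63)]
t 10.02 pos [ 0.5394 -0.0028  0.1597] rpy [-3.141e+00  1.000e-03  1.380e-01] turn [-0.0001  0.0004  0.0009] shift [-0.0005 -0.0008  0.3431]
[256.3993887  136.15574264] [array([260., 140.])]
```

```bash
python3 -m pendant '[[[0,0,0],[0,0,0.08],45],[[0,0,0],[0,0,0.16],45],[[0,0,0],[0,0,0.24],45],[[0,0,0],[0,0,0.3],45],[[0,0,0],[0,0,0.325],45],[[0,0,0],[0,0,0.335],45],[[0,0,0],[0,0,0.342],45],[[0,0,0],[0,0,0.345],45],[[0,0,0],[0,0,0.345],45],[[0,0,0],[0,0,0.345],45]]'
```

```text
time: 10.9
tool_pos: [0.5402, -0.003, 0.0234]
orientation: [3.141, -0.002, 0.136]
wrist_force: [0.0, -0.5, -0.6]
opening: 0.051
grip_force: 7.9
```

```bash
python3 -m pendant '[[[0,0,0],[0,0,0.002],45],[[0,0,0],[0,0,0.004],45],[[0,0,0],[0,0,0.004],45],[[0,0,0],[0,0,0.004],45]]'; python3 -m pendant '[[[0,0,0],[0,0,0],52],[[0,0,0],[0,0,0],55],[[0,0,0],[0,0,0],58],[[0,0,0],[0,0,0],62],[[0,0,0],[0,0,0],64],[[0,0,0],[0,0,0],64],[[0,0,0],[0,0,0],64],[[0,0,0],[0,0,-0.04],64],[[0,0,0],[0,0,-0.1],64],[[0,0,0],[0,0,-0.2],64],[[0,0,0],[0,0,-0.3],64],[[0,0,0],[0,0,-0.4],64],[[0,0,0],[0,0,-0.5],64],[[0,0,0],[0,0,-0.6],64],[[0,0,0],[0,0,-0.6],64],[[0,0,0],[0,0,-0.6],64]]'
python3 - <<'E'
from h import *
w=snapshot("wrist"); s=snapshot("side")
u,v=proj(s,[.56,0,.03]).astype(int)
b=s["pixels"][v-60:v+60,u-80:u+80]
cv2.imwrite("pics/t.png",np.hstack([cv2.resize(w["pixels"],(400,300)),cv2.resize(b,(400,300))])[:,:,::-1])
rel([.4385,.317,.23],np.pi/2+.032)
E
```

```text
time: 11.23
tool_pos: [0.5397, -0.0029, 0.0209]
orientation: [3.141, -0.0, 0.135]
wrist_force: [0.2, -0.3, -0.4]
opening: 0.0514
grip_force: 7.9
time: 12.57
tool_pos: [0.5402, -0.003, 0.2625]
orientation: [3.14, -0.004, 0.135]
wrist_force: [-0.0, -0.2, -1.6]
opening: 0.0639
grip_force: 0.0
t 12.67 pos [ 0.5392 -0.0028  0.2595] rpy [-3.141e+00  2.000e-03  1.350e-01] turn [-6.000e-04  3.000e-04 -4.671e-01] shift [-0.1415 -0.8261  0.0746]
```

View pics/t.png

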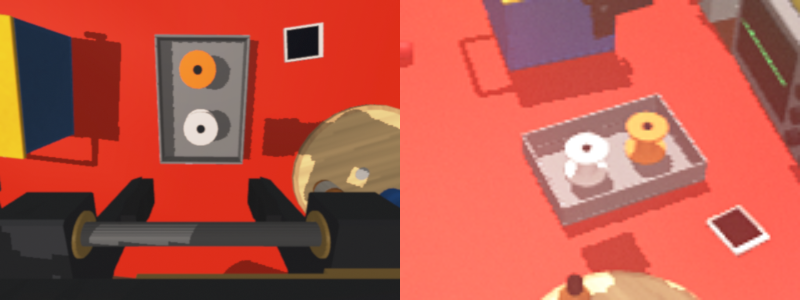

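Both views show the white spool upright in the tray at wrist view (200,128), beside the orange one at (198,70); the tray is unmoved. Next, over to the bar.

```bash
python3 -m pendant '[[[0,0,-0.467],[-0.141,-0.826,0.04],60],[[0,0,-0.467],[-0.141,-0.826,0.04],50],[[0,0,-0.467],[-0.141,-0.826,0.04],44],[[0,0,-0.467],[-0.141,-0.826,0.04],44],[[0,0,-0.467],[-0.141,-0.826,0.04],44],[[0,0,-0.467],[-0.141,-0.826,0.04],44],[[0,0,-0.467],[-0.141,-0.826,0.04],44],[[0,0,-0.467],[-0.141,-0.826,0.04],44],[[0,0,-0.467],[-0.141,-0.826,0.04],44],[[0,0,-0.467],[-0.141,-0.826,0.04],44],[[0,0,-0.467],[-0.141,-0.826,0.04],44],[[0,0,-0.467],[-0.141,-0.826,0.075],44],[[0,0,-0.467],[-0.141,-0.826,0.075],44],[[0,0,-0.467],[-0.141,-0.826,0.075],44],[[0,0,-0.467],[-0.141,-0.826,0.075],44]]'
python3 - <<'E'
from h import *
w=snapshot("wrist"); save(w,"w5.png")
print(proj(w,[.4385,.317,.125]),[(np.round(x["location"],1),x["score"],np.round(ray(w,*x["location"],.125),4)) for x in nets.tip_of("wrist","lid_bar")])
rel([.4385,.317,.104],np.pi/2+.032)
E
```

```text
time: 13.92
tool_pos: [0.4391, 0.3168, 0.2303]
orientation: [-3.14, 0.0, 1.6]
wrist_force: [-0.0, 0.3, 0.2]
opening: 0.0439
grip_force: 0.0
[256.08437017 188.77842661] [(array([256.9, 185.7]), 0.68, array([0.4391, 0.3198, 0.125 ]))]
t 14.02 pos [0.4393 0.3168 0.2309] rpy [ 3.142 -0.     1.601] turn [ 0.     -0.     -0.0007] shift [ 0.0004 -0.002   0.3172]
```

View pics/w5.png

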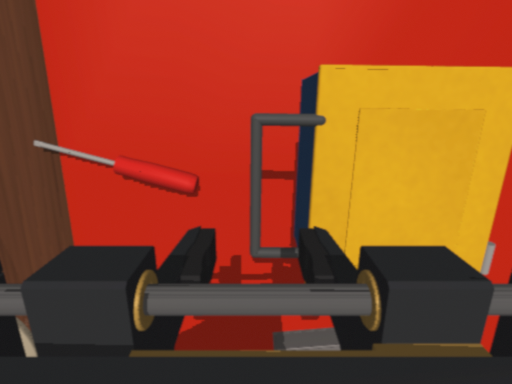

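The bar runs vertically at column 256, rows 115 to 255, midway between the two fingers. Now descend and pinch it.

```bash
python3 -m pendant '[[[0,0,0],[0,0,0.08],44],[[0,0,0],[0,0,0.16],44],[[0,0,0],[0,0,0.24],44],[[0,0,0],[0,0,0.29],44],[[0,0,0],[0,0,0.317],44],[[0,0,0],[0,0,0.317],44],[[0,0,0],[0,0,0.317],30],[[0,0,0],[0,0,0.317],20],[[0,0,0],[0,0,0.317],5],[[0,0,0],[0,0,0.317],5],[[0,0,0],[0,0,0.317],5],[[0,0,0],[0,0,0.317],5],[[0,0,0],[0,0,0.317],5],[[0,0,0],[0,0,0.317],5]]' 25
python3 - <<'E'
from h import *
o=get_obs(); print(o["tool_pos"],o["orientation"])
# arc: bar about hinge, shifts in tool axes (y=+bin x, z=down), share of 0.4 m
a0=np.arctan2(.004,.212); r=.212
for d in range(0,61,5):
    a=a0+np.radians(d); print(d,np.round(r*(np.cos(a0)-np.cos(a))/.4,3),np.round(-r*(np.sin(a)-np.sin(a0))/.4,3))
E
```

```text
time: 15.18
tool_pos: [0.4377, 0.3169, 0.1043]
orientation: [-3.138, 0.0, 1.603]
wrist_force: [-9.2, -1.2, 7.2]
opening: 0.0082
grip_force: 24.1
[0.43766773 0.31694621 0.10430968] [-3.13819377e+00  4.34211231e-04  1.60263534e+00]
0 0.0 -0.0
5 0.003 -0.046
10 0.01 -0.092
15 0.021 -0.137
20 0.035 -0.181
25 0.054 -0.223
30 0.076 -0.264
35 0.102 -0.302
40 0.13 -0.338
45 0.162 -0.372
50 0.197 -0.402
55 0.234 -0.43
60 0.274 -0.454
```

```bash
python3 -m pendant '[[[0,0,0],[0,0.001,-0.023],5],[[0,0,0],[0,0.003,-0.046],5],[[0,0,0],[0,0.006,-0.069],5],[[0,0,0],[0,0.01,-0.092],5],[[0,0,0],[0,0.015,-0.115],5],[[0,0,0],[0,0.021,-0.137],5],[[0,0,0],[0,0.028,-0.159],5],[[0,0,0],[0,0.035,-0.181],5],[[0,0,0],[0,0.044,-0.202],5],[[0,0,0],[0,0.054,-0.223],5],[[0,0,0],[0,0.065,-0.244],5],[[0,0,0],[0,0.076,-0.264],5],[[0,0,0],[0,0.076,-0.264],5]]'
```

```text
time: 16.27
tool_pos: [0.4703, 0.3175, 0.2112]
orientation: [3.14, 0.0, 1.602]
wrist_force: [-4.7, -4.1, 0.8]
opening: 0.0073
grip_force: 24.6
```

```bash
python3 -m pendant '[[[0,0,0],[0,0.013,-0.019],5],[[0,0,0],[0,0.026,-0.038],5],[[0,0,0],[0,0.04,-0.056],5],[[0,0,0],[0,0.054,-0.074],5],[[0,0,0],[0,0.07,-0.091],5],[[0,0,0],[0,0.086,-0.108],5],[[0,0,0],[0,0.103,-0.124],5],[[0,0,0],[0,0.121,-0.138],5],[[0,0,0],[0,0.139,-0.153],5],[[0,0,0],[0,0.158,-0.166],5],[[0,0,0],[0,0.178,-0.178],5],[[0,0,0],[0,0.198,-0.19],5],[[0,0,0],[0,0.198,-0.19],5],[[0,0,0],[0,0.198,-0.19],5],[[0,0,0],[0,0.198,-0.19],5],[[0,0,0],[0,0.198,-0.19],5],[[0,0,0],[0,0.198,-0.19],5],[[0,0,0],[0,0.198,-0.19],5]]'
python3 - <<'E'
from h import *
o=get_obs(); p=o["tool_pos"]
s=snapshot("side"); w=snapshot("wrist"); t=snapshot("top")
u,v=proj(s,[.56,.31,.2]).astype(int); b=s["pixels"][max(v-80,0):max(v-80,0)+160,u-107:u+107]
cv2.imwrite("pics/l.png",np.hstack([cv2.resize(w["pixels"],(400,300)),cv2.resize(b,(400,300))])[:,:,::-1])
b=p+[0,0,.0187]; print(p,b,"angle by pose",np.degrees(np.arctan2(b[2]-.121,.6507-b[0]))-1.1)
for c,S in(("side",s),("wrist",w),("top",t)): print(c,[(np.round(x["location"],1),round(x["score"],2)) for x in nets.tip_of(c,"lid_bar")],proj(S,b))
print(o["grip_force"],o["opening"],o["wrist_force"])
E
```

```text
time: 17.77
tool_pos: [0.5497, 0.3188, 0.283]
orientation: [-3.14, 0.003, 1.601]
wrist_force: [5.2, -6.1, -14.2]
opening: 0.0063
grip_force: 25.9
[0.54968648 0.31880457 0.28295049] [0.54968648 0.31880457 0.30165049] angle by pose 59.68758668974452
side [(array([241.4,  62.4]), 0.64)] [241.93708781  62.41391301]
wrist [(array([256.7, 268.2]), 0.75), (array([244.1, 340.9]), 0.36)] [255.98209978 261.66118384]
top [(array([115.6, 151.7]), 0.85)] [114.65536506 150.15908659]
25.919759888201952 0.006310280618033172 [  5.22737642  -6.09661697 -14.15143291]
```

View pics/l.png

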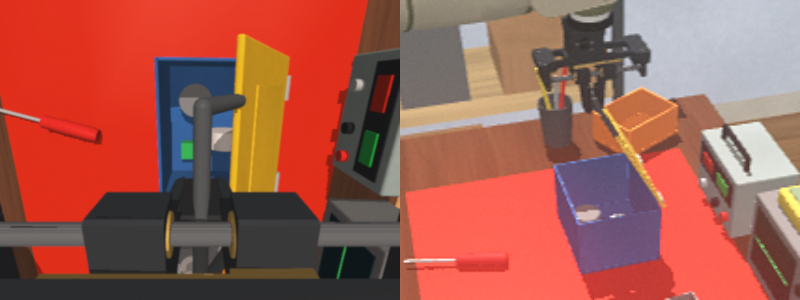

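The lid is open at about 60 degrees and the bar sits between the pads. The wrist force (5,-14 N) is a pull along the radius, so I ease about 2 mm toward the hinge and then check for drift.

```bash
python3 -m pendant '[[[0,0,0],[0,0.001,0.002],5],[[0,0,0],[0,0.0025,0.0045],5],[[0,0,0],[0,0.0025,0.0045],5],[[0,0,0],[0,0.0025,0.0045],5],[[0,0,0],[0,0.0025,0.0045],5],[[0,0,0],[0,0.0025,0.0045],5],[[0,0,0],[0,0.0025,0.0045],5],[[0,0,0],[0,0.0025,0.0045],5]]'
cat > chk.py <<'E'
from h import *
o=[];L={}
for i in range(6):
    for c in("side","top"):
        s=snapshot(c); L.setdefault(c,[]).append([x["location"] for x in nets.tip_of(c,"lid_bar")][:1]); L[c+"s"]=s
    g=get_obs(); o.append([*g["tool_pos"],g["opening"],g["grip_force"],*g["wrist_force"]])
print(np.round(np.mean(o,0),4), "opening drift",o[0][3],o[-1][3],g["time"])
m={c:np.median([x[0] for x in L[c] if x],0) for c in("side","top")}
b=tri([(L[c+"s"],*m[c]) for c in m]); print(m,b,"lid deg",np.degrees(np.arctan2(b[2]-.121,.6507-b[0]))-1.1)
for n in("spool","tray"): print(n,[np.round(ray(L["tops"],*x["location"],0),3) for x in nets.tip_of("top",n)])
E
python3 chk.py
```

```text
time: 18.73
tool_pos: [0.5503, 0.3189, 0.2831]
orientation: [-3.141, 0.003, 1.601]
wrist_force: [0.0, -7.2, -3.4]
opening: 0.0067
grip_force: 25.2
[ 5.50300e-01  3.18900e-01  2.83200e-01  6.60000e-03  2.52023e+01
  5.80000e-02 -7.86930e+00 -3.94740e+00] opening drift 0.006523791922083884 0.006663623391336607 19.9333
{'side': array([241.4 ,  62.75]), 'top': array([116.35, 150.25])} [0.54781365 0.31362622 0.30392579] lid deg 59.54448487045987
spool [array([ 0.722, -0.345,  0.   ]), array([ 0.55 , -0.502,  0.   ])]
tray [array([0.578, 0.007, 0.   ])]
```

The force is now near the lid's own weight, the grip is steady, and the bar triangulates to 59.5 degrees. I hand the job in.

```bash
python3 -c "
from h import *
print(ctrl.finish_job())"
```

```text
the job is handed in; nothing more can be done
None
```

The white spool is standing upright in the grey tray beside the orange one, and the gripper is holding the yellow lid at about 60 degrees (measured 59.5); I've handed the job in, but no verdict came back.

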